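Nudge the chocolate egg home on its display stand

ROBOT

A 7-joint arm with a two-finger parallel gripper is mounted at the origin on a cart in front of the work surface, level with it; the furniture and walls round the work are solid. World frame = base frame: x ahead of the robot, y to its left, z up, the work surface at z = 0. Lengths are in m, angles in rad, forces in N, time in s.
With the tool pointing down it reaches from about 0.4 to 0.9 m from the base axis. Payload 5.5 kg.
Tool frame: the origin (TCP) lies midway between the tips of the shut fingers; the grasp point (between the pads) lies 19 mm behind it (env.grip_depth is the z of the grasp point in the tool frame, in m); z points along the fingers, y is the line along which they close (so a half turn about z gives the same grasp; the last joint's range is limited). The gripper opens to 85 mm and grips with 20 to 120 N. Pads are 22 mm wide; open, the fingers measure 114 mm over their backs; the gripper's body (76 mm by 85 mm) begins 54 mm behind the grasp point. The pads swing forward as they close: fully open they stand 13 mm farther back than shut.
Start: joints at [-0.898, 0.501, -0.427, 1.55, 0.221, 1.138, -0.21], TCP at [0.259, 0.596, 0.211] pointing down, gripper open.
Joint ranges: [-2.88, 2.88], [-0.31, 2.03], [-1.54, 1.56], [0.2, 2.42], [-1.41, 4.55], [0.19, 2.02], [-2.57, 2.57]. Speed limits (rad/s): [2.57, 2.57, 3.14, 3.14, 3.14, 3.14, 3.14].

INTERFACE

Orientations are given as a unit quaternion [x, y, z, w].
In Python, from station import readout, eyes, order, env gives the robot as it stands. The module is installed in compiled form; this text tells all that it offers.
- The arm moves only by the tool send_rows, never from a script. Its argument "motion" is a list that holds one entry, the list of rows, each a list of 7 numbers: the closure, from -1 (fully open) to 1 (shut), then the shift along the tool's x, y, z in cm, then the turn, a rotation vector about the tool's x, y, z in degrees. A call has 1 to 5 rows; each row shifts and turns the commanded pose from where the row before left it, along the tool's axes as they then stand; what a row does not reach is not made up. A row lasts 1/12 s, in which the tool goes at most 41.7 mm and 7.16 degrees, less where a joint would pass 70% of its speed; a pose out of reach is approached as far as the arm can. A call is refused whole if a number of a shift passes 4.17 or a number of a turn 7.16, either way. A call with a gripper value outside its range is refused whole. The fingers move at their own pace and stop on an object; the grip force is fixed at half the most. Time passes only in rows, so rows that do not move let the fingers close. It gives the time, the measured TCP pose, the force, the opening and the grip force at its end, in the units of the state.
- readout.get_state(): the state, without advancing time (a new reading comes with each control period).
- eyes.camera(name): name is "scene" or "top" or "wrist"; returns a dict with "color" (400x640x3 uint8, red, green, blue), "vertical_fov" (degrees; the focal length in pixels is half the picture's height over the tangent of half this angle, whatever the lens; pixels are square), "cx", "cy" (the principal point, pixels), "dist_coeffs" ([k1, k2, p1, p2, k3] as OpenCV has them; the pictures are not rectified), "xyz" and "rotation" of the camera in the world. Camera axes: x right, y down, z forward; pixel columns grow to the right and rows downward; lengths in m; the calibration is good to about 2 mm. A picture is of the moment at which its call begins. There is no depth.
- order.finish_job(): hands the job in; it is judged then, once.
The state is a dict: "time_s": time; "joints": joint angles; "qvel": joint speeds; "tau": joint torques, N m; "ee_pos": TCP position; "eef_rot": TCP orientation; "wrist_force": force on the tool from outside, world axes, zero at the start; "torque": the same for the moment, N m; "grip_width": finger opening in m; "grip_force": force on a finger pad.
Only numpy, scipy, OpenCV 4.12 (cv2) and the standard library are available. Lean on these libraries where they do the work, as an engineer would, in place of code of your own. Each camera call takes 0.05 s, during which the arm holds its last target. There are 200 camera calls.

TASK

The little chocolate egg on the open white display stand has been set down off-centre. Without picking it up or squeezing it, tap or push it gently along the plate with a fingertip, or with the outside of the fingers, until its foot drops into the round recess in the middle and it stands straight there, ready for its glass cover. Do not tip the egg over or shove the stand, and leave the covered display, the spare glass cover, the red ribbon and the sweet tin where they are.

Things in the scene. Friction and masses are not known exactly. Their poses are not given: they have to be found in the camera images.
- egg: Dark brown hollow chocolate egg, upright on a small round foot (disc 30 mm across, 5.5 mm thick); 46 mm tall in all, about 40 g, top-heavy. Origin: centre of the foot's underside; z up. Starts on the flat of the plate, 35 to 44 mm from its centre in any direction. Slides on the glaze with friction about 0.25. Falls over beyond about 30 degrees of lean; a smaller rock settles back when let go.
- egg_belly (a point): Point on the egg's axis, 24 mm above its underside, at the height of its widest part, 36 mm across: an upright finger beside the egg meets it here first. Pushed slowly here the egg slides upright; once its foot is stopped by the recess wall, further pushing only rocks it.
- stand: White glazed pedestal without a cover, about 0.9 kg, loose on the counter: foot 86 mm across, thin stem, round flat plate 130 mm across, its top 70 mm above the origin (centre of the underside; z up). Round, so its yaw means nothing. In the middle of the plate is a round recess, 38 mm across and 2 mm deep with an upright wall; the egg's foot drops in with 4 mm play all round.
- recess (a point): Centre of the recess floor, on the stand's axis, 68 mm above the counter (2 mm below the plate top). The egg's origin is at this height when the foot is home.
- finished_display: The covered display: the same white pedestal, with an egg already in its recess and a glass bell cover (88 mm wide, its knob 152 mm above the counter). Origin: centre of the underside. Leave it alone. It stands 0.2 to 0.4 m to the left or right of the open stand.
- spare_cloche: The open stand's glass bell cover, standing on the counter: 88 mm wide, 66 mm high and 83 mm with its knob. Origin: centre of its open underside. Leave it alone.
- red_ribbon: Spool of red ribbon lying flat, 66 mm across, 26 mm high, between the two displays. Origin: centre of the underside. Leave it alone.
- sweet_tin: Round tin with a brown lid, 65 mm across, 40 mm high, on the front of the counter. Origin: centre of the underside. Leave it alone.
There are look-alikes about, which are no part of the job. There is more than one size of the egg; the job needs the smaller.

How it is judged:
At the end, for the whole second after the job is handed in: The egg's foot is down in the recess (within 1 mm of the floor's height and 6 mm of its centre), the egg upright within 0.06 rad and at rest; the stand upright and within 20 mm of where it stood (horizontal distance between egg and recess below 0.006 m and z of egg in the frame of recess between -0.001 and 0.001 m and angle between egg's own z axis and vertical below 0.06 rad and linear speed of egg below 0.01 m/s and angle between stand's own z axis and vertical below 0.03 rad and distance of stand from where it was at the start of the episode below 0.02 m); the robot touches nothing.
It fails at once if the egg was tipped over (leaned more than 0.5 rad) or knocked off the plate (angle between egg's own z axis and vertical above 0.5 rad or z of egg in the frame of recess below -0.004 m).
It fails at once if the egg was lifted off the plate (more than 9 mm) (z of egg in the frame of recess above 0.011 m).
It fails at once if the egg was squeezed or struck hard (more than 6 N) (contact force between the arm and egg above 6 N).
It fails at once if the stand was shoved more than 20 mm or tipped (distance of stand from where it was at the start of the episode above 0.02 m or angle between stand's own z axis and vertical above 0.15 rad).
It fails at once if the covered display or the spare glass cover (15 mm), the ribbon or the tin (20 mm) was disturbed (distance of any of finished_display, spare_cloche from where it was at the start of the episode above 0.015 m or distance of any of red_ribbon, sweet_tin from where it was at the start of the episode above 0.02 m).
It also fails if it takes over 48 s, if anything falls off the work surface, if the arm or the gripper's body presses on something with over 40 N, if the wrist force passes 120 N, or if a joint passes its speed limit or range.

## Working session

There is one attempt and no reset: what is moved stays moved. The work goes in short steps, Python scripts to look and compute and a tool call to move; the robot and the scene stay as the last step left them, time stands still between calls to the robot, and variables do not carry over. Pictures are saved under pics/ and viewed, at most 10 in all, crops included, and the job is handed in when it is done.

Besides the shell and the picture viewer there is one more tool, called after "Request:" as name(argument=value, ...) on one line, values as JSON. send_rows: Moves the arm, as the interface text tells. Its arguments: {"type":"object","properties":{"motion":{"type":"array","items":{"type":"array","items":{"type":"array","items":{"type":"number"}}}}},"required":["motion"]}

```bash
mkdir -p pics
cat > h.py <<'E'
import numpy as np, cv2
from station import readout, eyes, order, env
def K(c):
    f=200/np.tan(np.radians(c["vertical_fov"])/2); return np.array([[f,0,c["cx"]],[0,f,c["cy"]],[0,0,1.]])
def R(c):
    r=np.array(c["rotation"],float)
    if r.size==4:
        from scipy.spatial.transform import Rotation as Q; return Q.from_quat(r).as_matrix()
    return r.reshape(3,3)
def ray(c,px,z):
    p=cv2.undistortPoints(np.array([[px]],float),K(c),np.array(c["dist_coeffs"],float))[0,0]
    d=R(c)@np.array([p[0],p[1],1]); o=np.array(c["xyz"]); return o+d*(z-o[2])/d[2]
def proj(c,P):
    r=R(c).T; return cv2.projectPoints(np.array(P,float).reshape(-1,3),cv2.Rodrigues(r)[0],-r@np.array(c["xyz"],float),K(c),np.array(c["dist_coeffs"],float))[0][:,0]
def snap(n,f):
    c=eyes.camera(n); cv2.imwrite(f"pics/{f}.png",c["color"][:,:,::-1]); return c
E
python3 - <<'E'
from h import *
for n in("top","scene"):
    c=snap(n,n+"0"); print(n,{k:v for k,v in c.items() if k!="color"})
print(readout.get_state())
E
```

```text
top {'vertical_fov': 43.51325469118932, 'cx': 324.8445142118075, 'cy': 193.79489111506305, 'dist_coeffs': array([-0.04240218,  0.        ,  0.        ,  0.        ,  0.        ]), 'xyz': array([0.3438944 , 0.07207951, 1.08889222]), 'rotation': array([-0.69778879,  0.71417608, -0.03734913,  0.04060016])}
scene {'vertical_fov': 45.98754484866117, 'cx': 318.6794424495672, 'cy': 203.10872772870258, 'dist_coeffs': array([-0.03961187,  0.        ,  0.        ,  0.        ,  0.        ]), 'xyz': array([0.0127243 , 0.92922474, 0.55828534]), 'rotation': array([-0.21345049,  0.8226389 , -0.51203864,  0.12458156])}
{'time_s': 0.1, 'joints': array([-0.89778954,  0.50177194, -0.42680729,  1.55131155,  0.22077902,
        1.13833866, -0.21029651]), 'qvel': array([-0.00051552, -0.00083354, -0.00092094, -0.00315278, -0.00022344,
        0.00061142,  0.00097909]), 'tau': array([-1.02098758e-02, -5.70816600e+01, -5.83895802e+00, -2.81748033e+01,
        1.02793556e-02,  5.69637501e-03,  4.22931032e-05]), 'ee_pos': array([0.25874924, 0.59556042, 0.20996601]), 'eef_rot': array([ 2.03454825e-01,  9.79083930e-01, -8.62680110e-04, -2.20175096e-04]), 'wrist_force': array([-0.96474975, -0.39526   , -0.52791322]), 'torque': array([0.04276984, 0.0278489 , 0.00943719]), 'grip_force': 0.0, 'grip_width': 0.08594633916702724}
```

View pics/top0.png

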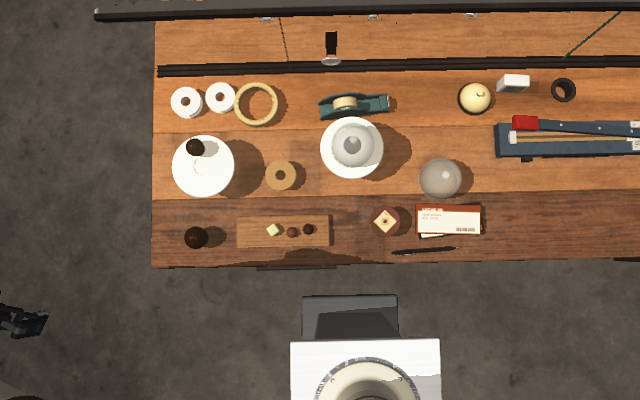

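View pics/scene0.png

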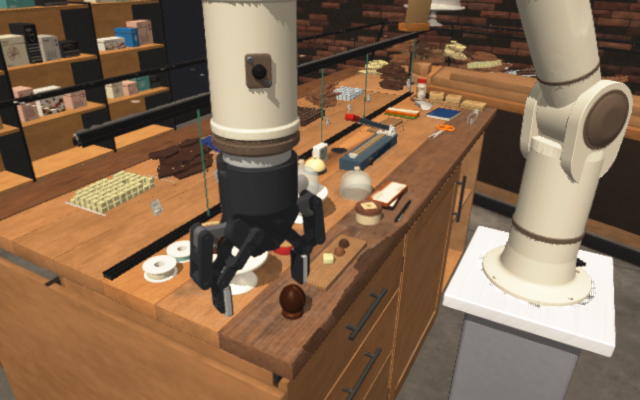

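The top view shows the open stand near (203,166) with the egg on the plate near (195,147). The covered display is at (351,148), the spare cover at (440,178) and the ribbon at (281,175). The large decoy egg is at (196,237).

```bash
cat >> h.py <<'E'
def measure(c, guess=(203,166)):
    im=c["color"].astype(int); y,x=np.mgrid[:400,:640]
    near=(np.hypot(x-guess[0],y-guess[1])<40)
    w=((im.min(2)>150)&near).astype(np.uint8)
    n,l,s,_=cv2.connectedComponentsWithStats(w); k=1+np.argmax(s[1:,4])
    cn=max(cv2.findContours((l==k).astype(np.uint8),0,cv2.CHAIN_APPROX_NONE)[0],key=len)
    hull=cv2.convexHull(cn)[:,0].astype(float)
    W=np.array([ray(c,p,0.07)[:2] for p in hull])
    from scipy.optimize import least_squares
    r=least_squares(lambda q:np.hypot(*(W-q[:2]).T)-q[2],[*W.mean(0),.065],loss="soft_l1",f_scale=.001)
    pc=proj(c,[r.x[0],r.x[1],.07])[0]
    d=((im.max(2)<90)&(np.hypot(x-pc[0],y-pc[1])<29)).astype(np.uint8)
    n,l,s,ct=cv2.connectedComponentsWithStats(d); k=1+np.argmax(s[1:,4])
    e=ray(c,ct[k],.094)
    return r.x,e[:2],pc,ct[k],s[k]
E
python3 - <<'E'
from h import *
c=eyes.camera("top"); r=measure(c); print(*r)
v=r[1]-r[0][:2]; print(v,np.hypot(*v),np.degrees(np.arctan2(v[1],v[0])))
im=cv2.resize(c["color"][120:210,150:260,::-1],None,fx=6,fy=6,interpolation=2); cv2.imwrite("pics/crop.png",im)
print(proj(c,[[0,0,0],[.3,0,0],[0,.3,0]]))
E
```

```text
[0.52165046 0.32722747 0.0650853 ] [0.55540804 0.33687709] [202.36941883 165.45869899] [194.80165289 147.18181818] [186 139  18  17 242]
[0.03375758 0.00964962] 0.03510967306136056 15.952609678544801
[[365.91984783 412.60037565]
 [361.7642002  268.94029465]
 [223.47526808 415.34389195]]
```

View pics/crop.png

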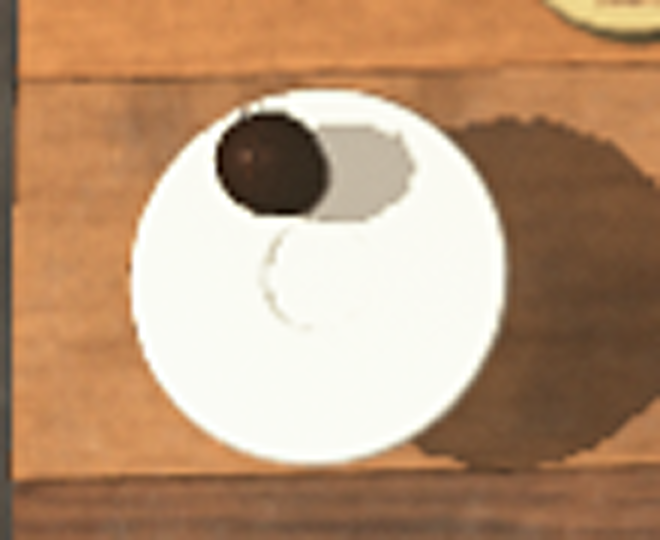

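Request:
send_rows(motion=[[[0.62, -2.7, -0.63, 0, 0, 0, 0], [0.62, -2.7, -0.63, 0, 0, 0, 0], [0.62, -2.7, -0.63, 0, 0, 0, 0], [0.62, -2.7, -0.63, 0, 0, 0, 0], [0.62, -2.7, -0.63, 0, 0, 0, 0]]])

```text
time_s: 0.57
ee_pos: [0.371, 0.5124, 0.2105]
eef_rot: [0.203, 0.979, -0.0, -0.0]
wrist_force: [0.2, 0.2, -0.4]
grip_width: 0.0254
grip_force: 0.0
```

Request:
send_rows(motion=[[[0.62, -2.7, -0.63, 0, 0, 0, 0], [0.62, -2.7, -0.63, 0, 0, 0, 0], [0.62, -2.7, -0.63, 0, 0, 0, 0], [0.62, -2.7, -0.63, 0, 0, 0, 0], [0.62, -2.7, -0.63, 0, 0, 0, 0]]])

```text
time_s: 0.98
ee_pos: [0.4823, 0.4297, 0.2106]
eef_rot: [0.203, 0.979, -0.0, -0.0]
wrist_force: [0.5, 0.8, -0.3]
grip_width: 0.0162
grip_force: 0.0
```

Request:
send_rows(motion=[[[0.62, -2.7, -0.63, 0, 0, 0, 0], [0.62, -2.7, -0.63, 0, 0, 0, 0], [0.62, -2.7, -0.63, 0, 0, 0, 0], [0.62, -2.7, -0.63, 0, 0, 0, 0], [0.62, -2.7, -0.63, 0, 0, 0, 0]]])

```text
time_s: 1.4
ee_pos: [0.5935, 0.347, 0.2105]
eef_rot: [0.203, 0.979, -0.0, -0.0]
wrist_force: [0.6, 1.8, -0.1]
grip_width: 0.0161
grip_force: 0.0
```

Request:
send_rows(motion=[[[0.62, 0, 0, 0, 0, 0, -6.6], [0.62, 0, 0, 0, 0, 0, -6.6], [0.62, 0, 0, 0, 0, 0, -6.6], [0.62, 0, 0, 0, 0, 0, -6.6], [0.62, 0, 0, 0, 0, 0, -6.6]]])

```text
time_s: 1.82
ee_pos: [0.5926, 0.3479, 0.2104]
eef_rot: [-0.086, 0.996, -0.0, -0.0]
wrist_force: [0.4, -0.1, 0.4]
grip_width: 0.0163
grip_force: 0.0
```

Request:
send_rows(motion=[[[0.62, 0, 0, 0, 0, 0, -6.5], [0.62, 0, 0, 0, 0, 0, 0], [0.62, 0, 0, 0, 0, 0, 0]]])

```text
time_s: 2.07
ee_pos: [0.5926, 0.3479, 0.2104]
eef_rot: [-0.138, 0.99, 0.0, -0.0]
wrist_force: [-0.2, 0.2, 0.5]
grip_width: 0.0165
grip_force: 0.0
```

Run:
```python
from h import *
from scipy.spatial.transform import Rotation as Q
s=readout.get_state(); m=Q.from_quat(s["eef_rot"]).as_matrix()
print(s["ee_pos"],m.round(3),s["grip_width"],s["wrist_force"],s["joints"])
c=snap("wrist","w1"); print(proj(c,[[.5217,.3272,.07],[.5554,.3369,.094],s["ee_pos"]]))
```

```text
[0.59262571 0.34790243 0.21041225] [[-0.962 -0.273 -0.001]
 [-0.273  0.962 -0.   ]
 [ 0.001  0.    -1.   ]] 0.01654373069407488 [-0.15080922  0.17764059  0.54928316] [-0.2580751   0.57692422 -0.4679861   1.44421017  0.2682874   1.18486408
  1.08483798]
[[319.33109952  97.07758185]
 [319.48984987 142.61354705]
 [320.17503816 248.87818083]]
```

View pics/w1.png

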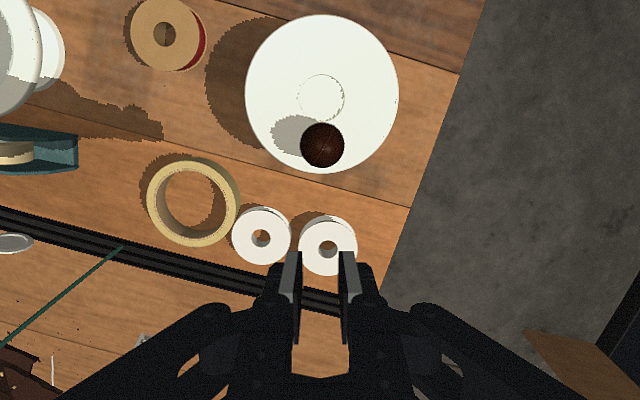

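The wrist view shows the recess at (322,97), the egg at (322,145) and the fingers' midline at column 320. Both sit about 2 mm towards +y of the top-camera estimate, so I'll shift a little while descending and back off slightly.

Request:
send_rows(motion=[[[0.62, -0.2, 0.1, 2, 0, 0, 0], [0.62, -0.2, 0.1, 2, 0, 0, 0], [0.62, -0.2, 0, 2, 0, 0, 0], [0.62, 0, 0, 2, 0, 0, 0], [0.62, 0, 0, 2, 0, 0, 0]]])

```text
time_s: 2.53
ee_pos: [0.5981, 0.3517, 0.11]
eef_rot: [-0.138, 0.99, -0.0, 0.0]
wrist_force: [0.4, 0.2, 0.3]
grip_width: 0.0164
grip_force: 0.0
```

Request:
send_rows(motion=[[[0.62, 0, 0, 1.4, 0, 0, 0], [0.62, 0, 0, 1, 0, 0, 0], [0.62, 0, 0, 0.4, 0, 0, 0], [0.62, 0, 0, 0, 0, 0, 0], [0.62, 0, 0, 0, 0, 0, 0]]])

```text
time_s: 2.95
ee_pos: [0.5985, 0.3522, 0.0837]
eef_rot: [-0.139, 0.99, 0.0, 0.001]
wrist_force: [-0.0, -0.2, -0.3]
grip_width: 0.0162
grip_force: 0.0
```

Run:
```python
from h import *
s=readout.get_state(); print(s["ee_pos"],s["grip_width"],s["wrist_force"])
c=snap("wrist","w2"); print(proj(c,[[.5217,.3272,.07],[.5554,.3369,.094],s["ee_pos"]]))
```

```text
[0.59846556 0.35223134 0.08370702] 0.01621916204699855 [-0.00186698 -0.24112113 -0.27524055]
[[314.27603469  85.1604505 ]
 [313.89717386 165.89900066]
 [320.22514155 248.93365011]]
```

View pics/w2.png

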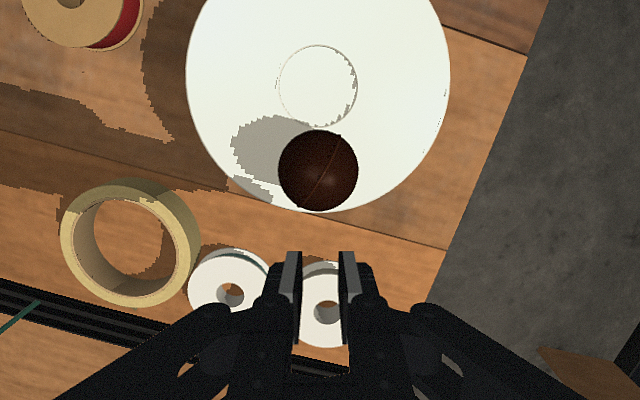

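Recess at about (317,85), egg at (318,170), fingers' midline at column 320, so it lines up within about 1 mm. Now I'll lower 4 mm and push gently.

Request:
send_rows(motion=[[[0.62, 0, -0.05, 0.4, 0, 0, 0], [0.62, 0.3, 0, 0, 0, 0, 0], [0.62, 0.3, 0, 0, 0, 0, 0], [0.62, 0.3, 0, 0, 0, 0, 0], [0.62, 0.2, 0, 0, 0, 0, 0]]])

```text
time_s: 3.42
ee_pos: [0.587, 0.3482, 0.0791]
eef_rot: [-0.139, 0.99, 0.0, -0.0]
wrist_force: [0.1, 0.6, -0.2]
grip_width: 0.0165
grip_force: 0.0
```

Request:
send_rows(motion=[[[0.62, 0.15, 0, 0, 0, 0, 0], [0.62, 0.15, 0, 0, 0, 0, 0], [0.62, 0.15, 0, 0, 0, 0, 0], [0.62, 0.15, 0, 0, 0, 0, 0], [0.62, 0.15, 0, 0, 0, 0, 0]]])

```text
time_s: 3.83
ee_pos: [0.5802, 0.3461, 0.0789]
eef_rot: [-0.139, 0.99, 0.0, 0.0]
wrist_force: [0.3, -1.1, -0.5]
grip_width: 0.0164
grip_force: 0.0
```

Request:
send_rows(motion=[[[0.62, 0.2, 0, 0, 0, 0, 0], [0.62, 0.2, 0, 0, 0, 0, 0], [0.62, 0.2, 0, 0, 0, 0, 0], [0.62, 0.2, 0, 0, 0, 0, 0], [0.62, 0.2, 0, 0, 0, 0, 0]]])

```text
time_s: 4.25
ee_pos: [0.5705, 0.3434, 0.0789]
eef_rot: [-0.139, 0.99, 0.0, 0.0]
wrist_force: [-0.1, -0.7, 0.7]
grip_width: 0.0166
grip_force: 0.1
```

Run:
```python
from h import *
s=readout.get_state(); print(s["ee_pos"],s["grip_width"],s["wrist_force"])
c=snap("wrist","w3"); print(proj(c,[[.5217,.3272,.07],s["ee_pos"]]))
```

```text
[0.57054364 0.34335958 0.07890463] 0.016571285776775312 [-0.05927403 -0.74741292  0.74803936]
[[316.06456208 146.58568322]
 [320.1755165  248.88086308]]
```

View pics/w3.png

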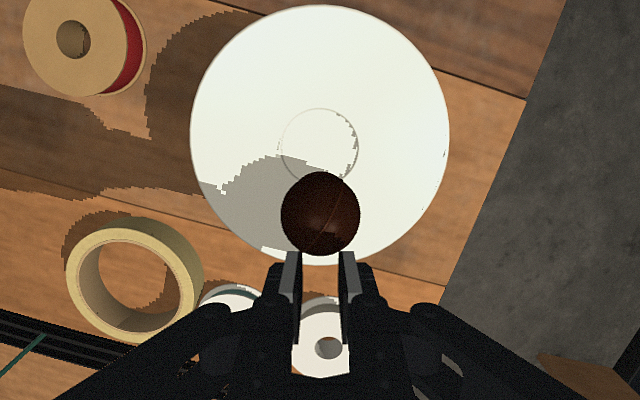

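Run:
```python
from h import *
c=eyes.camera("wrist"); s=readout.get_state(); u=np.array([-.962,-.273]); 
im=c["color"]; d=((im.max(2)<110)&(im[:,:,0]>im[:,:,2]+3)).astype(np.uint8); d[252:]=0; d[:165]=0; d[:,:270]=0; d[:,370:]=0
n,l,st,ct=cv2.connectedComponentsWithStats(d); k=1+np.argmax(st[1:,4]); print(st[k],ct[k])
for p,z in(((320.5,213),.094),((319,146),.07),((319.5,134.5),.07)):
    q=ray(c,p,z)[:2]-s["ee_pos"][:2]; print(q@u,q@np.array([-.273,.962]))
```

```text
[ 280  171   80   81 5086] [319.7424302  213.22453795]
0.02511439199485902 4.812358784651331e-05
0.05190845717473488 -0.0007594533606564395
0.05756785945128953 -0.0005291993313454515
```

Egg is 25 mm ahead of the tool and the recess about 52 mm, so there is about 27 mm left to push.

Request:
send_rows(motion=[[[0.62, 0.2, -0.01, 0, 0, 0, 0], [0.62, 0.2, -0.01, 0, 0, 0, 0], [0.62, 0.2, -0.01, 0, 0, 0, 0], [0.62, 0.2, -0.01, 0, 0, 0, 0], [0.62, 0.2, -0.01, 0, 0, 0, 0]]])

```text
time_s: 4.77
ee_pos: [0.561, 0.3401, 0.0789]
eef_rot: [-0.139, 0.99, 0.0, -0.0]
wrist_force: [0.1, -0.5, -0.2]
grip_width: 0.0165
grip_force: 0.1
```

Request:
send_rows(motion=[[[0.62, 0.2, 0, 0, 0, 0, 0], [0.62, 0.2, 0, 0, 0, 0, 0], [0.62, 0.2, 0, 0, 0, 0, 0], [0.62, 0.15, 0, 0, 0, 0, 0], [0.62, 0.15, 0, 0, 0, 0, 0]]])

```text
time_s: 5.18
ee_pos: [0.5524, 0.3376, 0.0789]
eef_rot: [-0.139, 0.99, 0.0, -0.0]
wrist_force: [-0.5, 0.6, 0.8]
grip_width: 0.0162
grip_force: 0.1
```

Request:
send_rows(motion=[[[0.62, 0.12, 0, 0, 0, 0, 0], [0.62, 0.12, 0, 0, 0, 0, 0], [0.62, 0.12, 0, 0, 0, 0, 0], [0.62, 0.12, 0, 0, 0, 0, 0], [0.62, 0, 0, 0, 0, 0, 0]]])

```text
time_s: 5.6
ee_pos: [0.5477, 0.3363, 0.0789]
eef_rot: [-0.139, 0.99, -0.0, -0.0]
wrist_force: [0.2, 0.4, 0.3]
grip_width: 0.0162
grip_force: 0.0
```

Run:
```python
from h import *
s=readout.get_state(); print(s["ee_pos"],s["wrist_force"])
c=snap("wrist","w4"); print(proj(c,[[.5217,.3272,.07],[.5217,.3272,.092]]))
```

```text
[0.54769816 0.33630549 0.07887093] [0.19213416 0.4479831  0.25020634]
[[317.14060296 192.8805835 ]
 [316.7834961  206.15231126]]
```

View pics/w4.png

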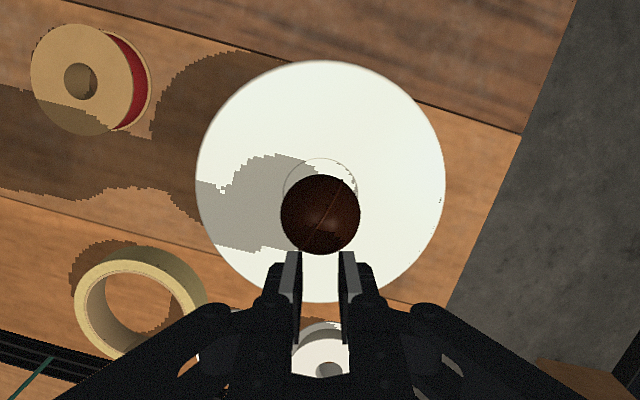

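Egg at (320,214) overlaps the recess, whose far arc is at row 158. About 4 mm remain before it drops.

Request:
send_rows(motion=[[[0.62, 0.1, 0, 0, 0, 0, 0], [0.62, 0.1, 0, 0, 0, 0, 0], [0.62, 0.1, 0, 0, 0, 0, 0], [0.62, 0.1, 0, 0, 0, 0, 0], [0.62, 0, 0, 0, 0, 0, 0]]])

```text
time_s: 6.07
ee_pos: [0.5439, 0.3352, 0.0789]
eef_rot: [-0.139, 0.99, -0.0, -0.0]
wrist_force: [0.5, -0.2, -0.0]
grip_width: 0.016
grip_force: 0.1
```

Run:
```python
from h import *
s=readout.get_state(); print(s["ee_pos"],s["wrist_force"])
c=snap("wrist","w5"); print(proj(c,[[.5217,.3272,.07],[.5217,.3272,.092]]))
im=c["color"]; cv2.imwrite("pics/w5c.png",cv2.resize(im[140:300,220:420,::-1],None,fx=3,fy=3))
```

```text
[0.54388396 0.33522937 0.07890054] [ 0.51728836 -0.20425388 -0.00451399]
[[317.15216466 200.22302158]
 [316.7997429  214.35976132]]
```

View pics/w5c.png

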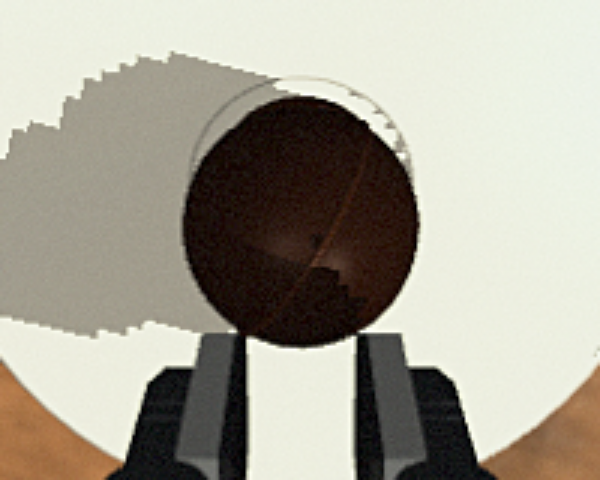

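The egg is within about 1 mm of the recess centre (image row 214, predicted 214). I'll nudge one more mm, back off and check.

Request:
send_rows(motion=[[[0.62, 0.1, 0, 0, 0, 0, 0], [0.62, 0, 0, 0, 0, 0, 0], [0.62, -0.3, 0, 0, 0, 0, 0], [0.62, -1, 0, 0, 0, 0, 0], [0.62, -1, 0, 0, 0, 0, 0]]])

```text
time_s: 6.53
ee_pos: [0.5654, 0.3415, 0.079]
eef_rot: [-0.14, 0.99, -0.0, -0.0]
wrist_force: [0.3, 0.2, 0.3]
grip_width: 0.0164
grip_force: 0.0
```

Request:
send_rows(motion=[[[0.62, -1, 0, 0, 0, 0, 0], [0.62, 0, 0, 0, 0, 0, 0], [0.62, 0, 0, 0, 0, 0, 0]]])

```text
time_s: 6.78
ee_pos: [0.5751, 0.344, 0.0786]
eef_rot: [-0.139, 0.99, 0.0, -0.0]
wrist_force: [0.3, 0.0, 0.0]
grip_width: 0.0163
grip_force: 0.0
```

Run:
```python
from h import *
s=readout.get_state(); print(s["ee_pos"],s["wrist_force"])
c=snap("wrist","w6"); print(proj(c,[[.5217,.3272,.07],[.5217,.3272,.092],[.5217,.3272,.114]]))
a=c["color"][30:230,220:420,::-1]
c=eyes.camera("scene"); p=proj(c,[[.5217,.3272,.07],[.5217,.3272,.092]]); print(p)
x,y=p[0].astype(int); b=c["color"][max(y-60,0):max(y-60,0)+80,x-40:x+40,::-1]
cv2.imwrite("pics/w6c.png",np.hstack([cv2.resize(a,(400,400)),cv2.resize(b,(400,400))]))
```

```text
[0.57509881 0.34399069 0.07864991] [0.26463157 0.00984174 0.01717307]
[[317.28417521 137.45008759]
 [316.93067415 143.67542065]
 [316.46173622 151.94067707]]
[[233.05115456 250.80496133]
 [232.2645782  241.0060044 ]]
```

View pics/w6c.png

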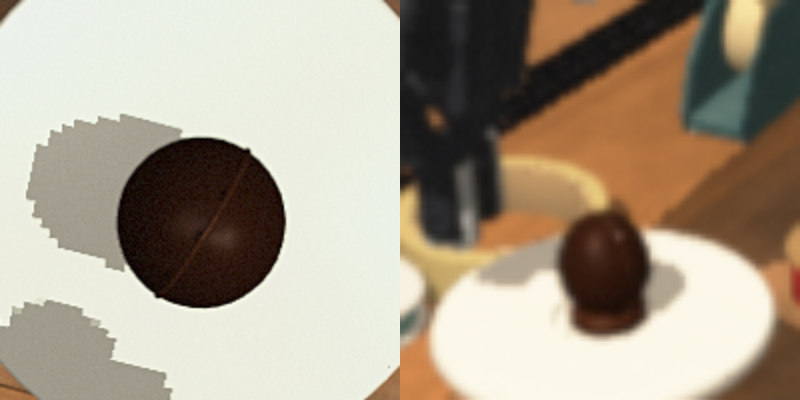

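The wrist crop shows the egg upright near (320,141). The scene crop shows the foot with a sliver of recess edge to its left. I'll retreat fully and compare the egg and plate centres numerically.

Request:
send_rows(motion=[[[0.62, -2, 0, 0, 0, 0, 0], [0.62, -1, 0, -3, 0, 0, 0], [0.62, -1, 0, -3, 0, 0, 0], [0.62, -1, 0, -3, 0, 0, 0], [0.62, 0, 0, 0, 0, 0, 0]]])

```text
time_s: 7.3
ee_pos: [0.6275, 0.3606, 0.1766]
eef_rot: [-0.139, 0.99, 0.002, 0.005]
wrist_force: [0.7, 0.6, 1.8]
grip_width: 0.0164
grip_force: 0.0
```

Run:
```python
from h import *
s=readout.get_state(); print(s["ee_pos"])
T=eyes.camera("top"); r=measure(T); print("top",*r)
w=eyes.camera("wrist"); im=w["color"].astype(int)
cv2.imwrite("pics/w7.png",w["color"][:,:,::-1])
g=proj(w,[.5217,.3272,.07])[0]; y,x=np.mgrid[:400,:640]
from scipy.optimize import least_squares
m=((im.min(2)>140)&(np.hypot(x-g[0],y-g[1])<120)).astype(np.uint8)
n,l,st,_=cv2.connectedComponentsWithStats(m); k=1+np.argmax(st[1:,4]); print(g,st[k])
cn=max(cv2.findContours((l==k).astype(np.uint8),0,cv2.CHAIN_APPROX_NONE)[0],key=len)
h=cv2.convexHull(cn)[:,0].astype(float); W=np.array([ray(w,p,.07)[:2] for p in h])
q=least_squares(lambda q:np.hypot(*(W-q[:2]).T)-q[2],[*W.mean(0),.065],loss="soft_l1",f_scale=.001).x
d=((im.max(2)<110)&(np.hypot(x-g[0],y-g[1])<45)).astype(np.uint8)
n,l,st,ct=cv2.connectedComponentsWithStats(d); k=1+np.argmax(st[1:,4]); print(st[k],ct[k])
for z in(.092,.094): print("wrist",q,ray(w,ct[k],z)[:2]-q[:2])
print("top diff",r[1]-r[0][:2])
```

```text
[0.6274568  0.36060223 0.17658075]
top [0.50117408 0.30385423 0.05900484] [0.5345662  0.33829163] [213.5909111  174.98497378] [194.02941176 157.32352941] [186 148  18  22  34]
[316.02990371  45.76133838] [  228     0   182   138 18440]
[ 290    9   56   60 2591] [317.62253956  38.51833269]
wrist [0.52184352 0.3289886  0.06477692] [-0.00230764 -0.00113956]
wrist [0.52184352 0.3289886  0.06477692] [-0.00205403 -0.00105932]
top diff [0.03339212 0.03443741]
```

Request:
send_rows(motion=[[[0.62, 0, 0, -3, 0, 0, 0], [0.62, 0, 3, -2, 0, 0, 0], [0.62, 0, 3, 0, 0, 0, 0], [0.62, 0, 3, 0, 0, 0, 0], [0.62, 0, 0, 0, 0, 0, 0]]])

```text
time_s: 7.82
ee_pos: [0.5912, 0.4525, 0.2178]
eef_rot: [-0.144, 0.99, 0.003, -0.002]
wrist_force: [-1.9, 0.5, -0.4]
grip_width: 0.0162
grip_force: 0.0
```

Run:
```python
from h import *
T=eyes.camera("top"); r=measure(T); print(r[0],r[1]-r[0][:2],r[4])
a=T["color"][145:190,180:225,::-1]
c=eyes.camera("scene"); x,y=233,245; b=c["color"][y-25:y+25,x-25:x+25,::-1]
cv2.imwrite("pics/f.png",np.hstack([cv2.resize(a,(400,500)),cv2.resize(b,(400,500),interpolation=cv2.INTER_CUBIC)]))
```

```text
[0.52235756 0.32667491 0.06438637] [0.01481502 0.01078072] [177 146  33  24 158]
```

View pics/f.png

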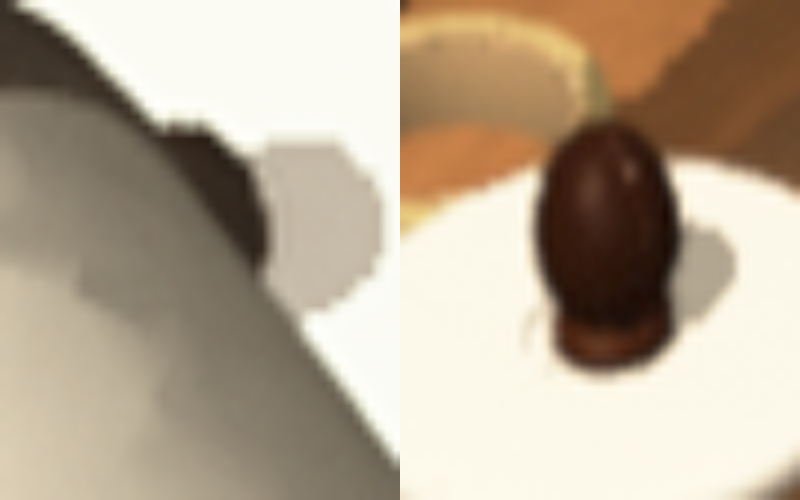

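Scene crop: the egg stands straight, with its foot 2.4 mm right of the recess centre. The wrist measurement, (-2.2, -1.1) mm, agrees. Both are inside the 4 mm play, so the foot is down in the recess and the arm is clear.

```bash
python3 -c "
from station import order; print(order.finish_job())"
```

```text
the job is handed in; nothing more can be done
None
```

I pushed the egg into the recess and handed the job in at about 8 s. It stands upright, roughly 2.4 mm from the recess centre by two camera measurements. The 2 mm drop is inferred from that offset, not measured directly, and the hand-in returned no verdict.

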